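Fish a brass cap out from under the low shelf

ROBOT

A 6-joint arm with a two-finger parallel gripper is mounted at the origin on the work surface. World frame = base frame: x ahead of the robot, y to its left, z up, the work surface at z = 0. Lengths are in m, angles in degrees, forces in N, time in s.
With the tool pointing down it reaches from about 0.375 to 0.9 m from the base axis. Payload 3.1 kg.
Tool frame: the origin (TCP) lies on the centre line of the jaws, within the pads' length; the fingertips stand 14 mm ahead of it and the grasp point (between the pads) lies 5 mm behind it (bot.tips_ahead is the distance from the TCP to the fingertips, in m); z points along the fingers, y is the line along which they close (so a half turn about z gives the same grasp; the last joint's range is limited). The gripper opens to 87 mm and grips with 3 to 60 N. Pads are 19 mm wide; open, the fingers measure 117 mm over their backs; the gripper's body (75 mm by 190 mm) begins 51 mm behind the grasp point.
Start: joints at [-76.175, 30.224, 82.088, -0, 67.689, -10.227], TCP at [0.255, -0.571, 0.237] pointing down, gripper open.
Joint ranges: [-176.69, 176.69], [-43.24, 126.21], [12.49, 139.97], [-82, 262], [0, 151.66], [-163.58, 163.58]. Speed limits (degrees/s): [159.86, 159.86, 180, 180, 180, 180].

INTERFACE

Orientations are given as a 3x3 rotation matrix whose columns are the frame's x, y, z axes.
In Python, from rig import bot gives the robot as it stands.
- The arm moves only by the tool play_rows, never from a script. Its argument "moves" is a list that holds one entry, the list of rows, each a list of 6 numbers: the shift along the tool's x, y, z in mm, then the turn, a rotation vector about the tool's x, y, z in rad. A call has 1 to 5 rows; each row shifts and turns the commanded pose from where the row before left it, along the tool's axes as they then stand; what a row does not reach is not made up. A row lasts 1/10 s, in which the tool goes at most 50 mm and 8.59 degrees, less where a joint would pass 70% of its speed; a pose out of reach is approached as far as the arm can. A call with a gripper value outside its range is refused whole. "fingers" is the opening, from -1 (shut) to 1 (fully open), set as the call begins (left out, the last holds). The fingers move at their own pace and stop on an object; the grip force is fixed at half the most. Time passes only in rows, so rows that do not move let the fingers close. It gives the time, the measured TCP pose, the force, the opening and the grip force at its end, in the units of the state.
- bot.read_state(): the state, without advancing time (a new reading comes with each control period).
- bot.capture(name): name is "scene" or "top"; returns a dict with "image" (400x640x3 uint8, blue, green, red), "fx", "fy", "cx", "cy" (pixels), "distortion" ([k1, k2, p1, p2, k3] as OpenCV has them; the pictures are not rectified), "R" (3x3) and "t" (3): a world point X has camera coordinates R X + t. Camera axes: x right, y down, z forward; pixel columns grow to the right and rows downward; lengths in m; the calibration is good to about 2 mm. A picture is of the moment at which its call begins. There is no depth.
- bot.hand_in(): hands the job in; it is judged then, once.
Trained networks look in a picture, given as the dict that the camera call returned (one of the last four; its "shot" number tells which), for a name from the list of things; names that differ only in an ending like _2 or _b are one class to them, and where a whole thing is asked for, a point or a joint stands for the part that bears it (a point fixed in the world has none). Each returns a list of dicts, best first, with "confidence" (0 to 1); they miss things now and then, are a little off and sometimes report something else, mostly with a low value. They report only what shows in the picture. A call takes as long as a camera call.
- bot.search_frame(picture, query): "centre" ([column, row] in pixels, amid what is visible of it).
- bot.silhouettes(picture, query): "pixels" (400x640 bool, what is visible of it) and "centre" ([column, row] in pixels, amid what is visible of it).
- bot.pinpoint(picture, query): "centre" ([column, row] in pixels: a listed point, or the origin of a listed thing).
The state is a dict: "time_s": time; "joint_positions": joint angles; "qvel": joint speeds; "tau": joint torques, N m; "position": TCP position; "tcp_rot": TCP orientation; "force": force on the tool from outside, world axes, zero at the start; "moment": the same for the moment, N m; "opening": opening from 0.0 (shut) to 1.0 (fully open); "grasp_force": force on a finger pad.
Only numpy, scipy, OpenCV 4.12 (cv2) and the standard library are available. Lean on these libraries where they do the work, as an engineer would, in place of code of your own. Each camera call takes 0.05 s, during which the arm holds its last target. There are 200 camera calls.

TASK

A round brass cap has rolled out of sight under the low plywood shelf, in front of fragile foam-faced glass packs whose exact positions nobody has measured. With the flat hooked puller, feel gently for the packs at the back and at the side away from the robot without pushing hard on them, hook the cap and drag it out of the opening onto the open table, clear of the shelf but no more than two hands' breadths from its front; do not touch the cap with the fingers. Leave the cap lying there and lay the puller down flat on the table, a hand's breadth away from the cap and out from under the shelf, disturbing nothing else.

Things in the scene. Friction and masses are not known exactly. Their poses are not given: they have to be found in the camera images.
- shelf: Fixed low plywood shelf, 270 deep x 234 wide x 64 high, 50 clear beneath, blue strip on its open front. Origin on the table under its centre; +x from the open front (plane x = -135) to the closed back (inside x = 123), +y to the side wall nearer the robot. Inside y = -105 to 105, walls 12 thick. The front looks roughly to world -y. It has no floor: the table (z = 0) runs through.
- mouth (a point): Middle of the shelf's open front, on the table: shelf frame (-135, 0, 0), axes as the shelf's.
- rear_mid (a point): Shelf frame (0, 0, 0): middle of the range of the unmeasured rear pack, a fixed glass pack 40 high across the whole inside width. Its foam front is parallel to the opening, anywhere 80 to 190 behind it (shelf x = -55 to 55). The foam springs in about 1 mm per 3.5 N; more than 8 N cracks the glass.
- side_mid (a point): Shelf frame (-37, -60, 0): about the middle of the range of the unmeasured side pack, a fixed glass pack 40 high along the wall away from the robot. Its foam face looks to shelf +y, anywhere at shelf y = -85 to -35, and runs from 3 to 70 in front of the rear pack's foam. Foam as on the rear pack (3.5 N per mm, more than 8 N cracks the glass).
- cap_mid (a point): Shelf frame (-37, -12, 0): about the middle of where the unmeasured brass cap can be: a loose disc 26 across, 8 thick, about 35 g, flat on the table. Its centre is 34 to 40 in front of the rear pack's foam and 16 to 80 from the side pack's foam, so it leaves 45 or more free beside the wall nearer the robot and 21 or more free before the rear foam.
- puller: Loose flat hooked puller, about 0.13 kg, lying flat. Origin on its underside below the grip's middle. Blade 20 wide, 5 thick, along x from -40 to 255; at its end a flat toe (x = 241 to 255, 5 thick) sticks out sideways to y = -46, 36 past the blade's edge. At the origin an orange upright grip: 60 long (x), 16 wide (y), z = 5 to 47, taken from above across its width.
- toe (a point): Point on the end of the puller's toe: puller frame (248, -46, 2.5) mm, axes as the puller's.
- brush_jar: Bystander: clear jar with paint brushes, 84 wide, about 180 high, origin under its centre.
- paper_cup: Bystander: white paper cup, 76 wide, 100 high, origin under its centre.
- varnish: Bystander: amber jar, 56 wide, 130 high, origin under its centre.
- tube_jar: Bystander on the shelf: clear jar with paint tubes, 80 wide, about 100 high, origin under its centre.
- tape_roll: Bystander on the shelf: roll of tape, 90 wide, 24 high, origin under its centre.

How it is judged:
By the outcome, as a careful person would: the job done as asked, in the order asked, and still so for the second after the job is handed in, with the robot touching nothing.
It also fails if it takes over 64 s, if anything falls off the work surface, if the arm or the gripper's body presses on something with over 40 N, if the wrist force passes 120 N, or if a joint passes its speed limit or range.

## Working session

There is one attempt and no reset: what is moved stays moved. The work goes in short steps, Python scripts to look and compute and a tool call to move; the robot and the scene stay as the last step left them, time stands still between calls to the robot, and variables do not carry over. Pictures are saved under pics/ and viewed, at most 10 in all, crops included, and the job is handed in when it is done.

Besides the shell and the picture viewer there is one more tool, called after "Emit:" as a command line: name --argument value ..., lists and objects as JSON in quotes. play_rows: Moves the arm, as the interface text tells. Its arguments: {"type":"object","properties":{"moves":{"type":"array","items":{"type":"array","items":{"type":"array","items":{"type":"number"}}}},"fingers":{"type":"number"}},"required":["moves"]}

```bash
mkdir -p pics; ls
cat > h.py <<'E'
import numpy as np, cv2
from rig import bot
def ray(p,uv):
    K=np.array([[p['fx'],0,p['cx']],[0,p['fy'],p['cy']],[0,0,1]])
    n=cv2.undistortPoints(np.array([[uv]],float),K,np.array(p['distortion']))[0,0]
    R=np.array(p['R']);t=np.array(p['t'])
    return -R.T@t, R.T@np.array([n[0],n[1],1.])
def onz(p,uv,z=0):
    c,d=ray(p,uv); return c+d*(z-c[2])/d[2]
def proj(p,X):
    K=np.array([[p['fx'],0,p['cx']],[0,p['fy'],p['cy']],[0,0,1]])
    R=np.array(p['R']);t=np.array(p['t'])
    return cv2.projectPoints(np.atleast_2d(X).astype(float),cv2.Rodrigues(R)[0],t,K,np.array(p['distortion']))[0][:,0]
E
python3 - <<'E'
from h import *
s=bot.read_state();print(s['position'],s['time_s'],s['force'])
print(np.round(s['tcp_rot'],3))
Z={'mouth':0,'shelf':0,'rear_mid':0,'puller':0,'toe':.0025,'brush_jar':0,'paper_cup':0,'varnish':0,'tube_jar':.064,'tape_roll':.064}
for n in ['scene','top']:
    p=bot.capture(n);cv2.imwrite(f'pics/{n}0.png',p['image'])
    print(n,'cam',-np.array(p['R']).T@p['t'])
    for q,z in Z.items():
        r=bot.pinpoint(p,q)
        if r: print(q,[(np.round(a['centre']),round(a['confidence'],2),np.round(onz(p,a['centre'],z),3)) for a in r[:2]])
E
```

```text
pics
[ 0.25460154 -0.57002263  0.23557109] 0.0 [-1.04132663  0.35499987 -0.39135549]
[[ 0.913  0.408 -0.001]
 [ 0.408 -0.913  0.002]
 [ 0.    -0.002 -1.   ]]
scene cam [ 0.85387616 -0.47199076  0.88260591]
shelf [(array([330., 151.]), 0.89, array([0.575, 0.184, 0.   ]))]
puller [(array([186., 325.]), 0.62, array([ 0.491, -0.35 ,  0.   ]))]
toe [(array([271., 240.]), 0.66, array([ 0.557, -0.107,  0.002]))]
brush_jar [(array([361., 253.]), 0.95, array([ 0.754, -0.051,  0.   ]))]
paper_cup [(array([394., 208.]), 0.63, array([0.781, 0.088, 0.   ]))]
varnish [(array([348., 297.]), 0.92, array([ 0.768, -0.155,  0.   ]))]
tube_jar [(array([326., 113.]), 0.66, array([0.535, 0.243, 0.064])), (array([346., 295.]), 0.36, array([ 0.769, -0.176,  0.064]))]
tape_roll [(array([362., 130.]), 0.97, array([0.638, 0.229, 0.064]))]
top cam [ 0.55245341 -0.00823293  0.93453767]
shelf [(array([235., 204.]), 0.75, array([0.587, 0.168, 0.   ]))]
rear_mid [(array([367., 136.]), 0.16, array([ 0.756, -0.151,  0.   ]))]
puller [(array([453., 244.]), 0.8, array([ 0.491, -0.361,  0.   ])), (array([206., 180.]), 0.52, array([0.647, 0.238, 0.   ]))]
toe [(array([356., 218.]), 0.8, array([ 0.554, -0.122,  0.002]))]
brush_jar [(array([324., 134.]), 0.96, array([ 0.76 , -0.046,  0.   ]))]
paper_cup [(array([271., 126.]), 0.64, array([0.778, 0.082, 0.   ])), (array([449., 244.]), 0.17, array([ 0.491, -0.351,  0.   ]))]
varnish [(array([368., 133.]), 0.6, array([ 0.763, -0.155,  0.   ]))]
tube_jar [(array([200., 227.]), 0.76, array([0.535, 0.234, 0.064])), (array([206., 178.]), 0.19, array([0.643, 0.222, 0.064]))]
tape_roll [(array([208., 179.]), 0.67, array([0.642, 0.217, 0.064]))]
```

View pics/scene0.png

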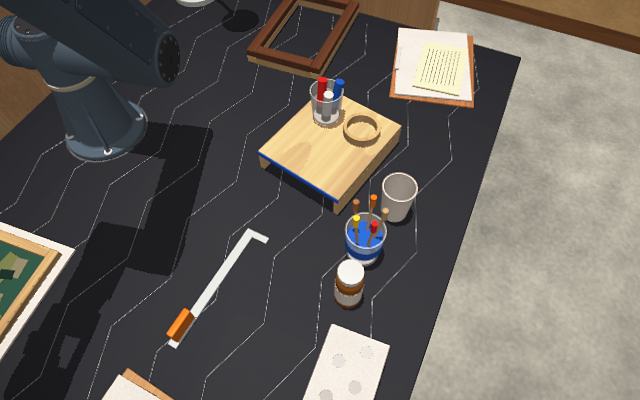

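View pics/top0.png

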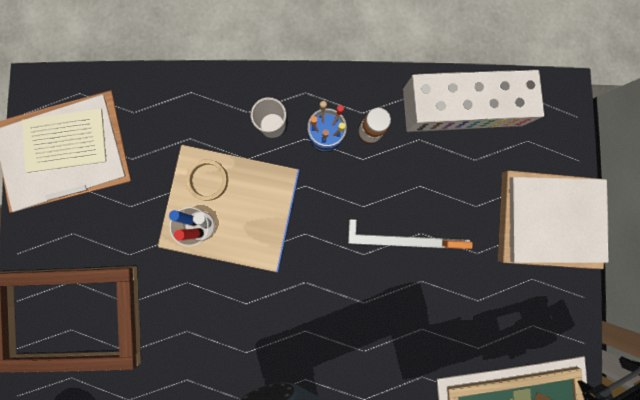

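The shelf shows at about (228,208) in top, with its blue front on the right. The puller lies at (350–472, 220–247), toe towards +x. I'll fit both poses to their silhouettes.

```bash
cat >> h.py <<'E'
from scipy.optimize import minimize
def box(x0,x1,y0,y1,z0,z1): return np.array([[x,y,z] for x in(x0,x1) for y in(y0,y1) for z in(z0,z1)])/1000
SH=[box(-135,135,-117,117,0,64)]
PU=[box(-40,255,-10,10,0,5),box(241,255,-46,10,0,5),box(-30,30,-8,8,0,47)]
def T(X,v,z=0):
    c,s=np.cos(v[2]),np.sin(v[2]); return X@np.array([[c,-s,0],[s,c,0],[0,0,1]]).T+[v[0],v[1],z]
def mask(p,parts,v,z=0):
    m=np.zeros((1600,2560),np.uint8)
    for b in parts:
        h=cv2.convexHull(np.round(proj(p,T(b,v,z))*4+1.5).astype(np.int32)); cv2.fillConvexPoly(m,h,1)
    return cv2.resize(m.astype(np.float32),(640,400),interpolation=cv2.INTER_AREA)
def fit(ps,ms,parts,v0,z=0,ign=None):
    def f(u):
        v=v0+np.array(u)*[.01,.01,.05]; e=0
        for i,(p,m) in enumerate(zip(ps,ms)):
            d=np.abs(mask(p,parts,v,z)-m)
            if ign is not None: d=d*(1-ign[i])
            e+=d.sum()/m.sum()
        return e
    r=minimize(f,[0,0,0],method='Nelder-Mead',options=dict(initial_simplex=[[0,0,0],[1.5,0,0],[0,1.5,0],[0,0,2]],xatol=.01,fatol=1e-4))
    return v0+r.x*[.01,.01,.05], r.fun
E
python3 - <<'E'
from h import *
ps=[bot.capture('scene'),bot.capture('top')]
g=lambda q:[bot.silhouettes(p,q)[0]['pixels'].astype(np.float32) for p in ps]
s=g('shelf');ig=[np.maximum(a,b) for a,b in zip(g('tube_jar'),g('tape_roll'))]
ig=[cv2.dilate(i,np.ones((5,5))) for i in ig]
print('shelf',fit(ps,s,SH,np.array([.58,.176,np.radians(78)]),0,ig))
for k in (0,1): print(k,fit(ps[k:k+1],s[k:k+1],SH,np.array([.58,.176,np.radians(78)]),0,ig[k:k+1]))
u=g('puller')
print([m.sum() for m in u])
v0=np.array([.491,-.36,np.radians(88)])
print('puller',fit(ps,u,PU,v0))
for k in (0,1): print(k,fit(ps[k:k+1],u[k:k+1],PU,v0))
E
```

```text
shelf (array([0.5751036 , 0.19119412, 1.43598501]), np.float64(4.923133373260498))
0 (array([0.53992186, 0.35125082, 1.8043846 ]), np.float64(3.504706621170044))
1 (array([0.57825578, 0.17127993, 1.36196602]), np.float64(0.013146773912012577))
[np.float32(1757.0), np.float32(1171.0)]
puller (array([ 0.49238327, -0.35850981,  1.51909774]), np.float64(0.1945173740386963))
0 (array([ 0.49331276, -0.35813386,  1.52221926]), np.float64(0.08996158093214035))
1 (array([ 0.4920026 , -0.35880027,  1.51910195]), np.float64(0.09324295818805695))
```

```bash
cat >> h.py <<'E'
from scipy.spatial.transform import Rotation as Ro
def down(yaw):
    c,s=np.cos(yaw),np.sin(yaw); return np.array([[c,s,0],[s,-c,0],[0,0,-1.]])
def rows(P,R,Pt,Rt,n):
    w=Ro.from_matrix(R.T@Rt).as_rotvec()
    out=[];A=np.array(R);d=(np.array(Pt)-P)/n*1000
    for i in range(n):
        out.append([*np.round(A.T@d,1),*np.round(w/n,4)]); A=A@Ro.from_rotvec(w/n).as_matrix()
    return np.array(out)
E
python3 - <<'E'
from h import *
np.set_printoptions(suppress=True)
s=bot.read_state()
print(repr(rows(np.array([.2546,-.57,.2356]),np.array(s['tcp_rot']),[.4924,-.3585,.11],down(1.519),10)))
E
```

```text
array([[30.3   , -9.6   , 12.6   ,  0.    ,  0.    , -0.1099],
       [31.2   , -6.2   , 12.6   ,  0.    ,  0.    , -0.1099],
       [31.7   , -2.8   , 12.6   ,  0.    ,  0.    , -0.1099],
       [31.8   ,  0.7   , 12.6   ,  0.    ,  0.    , -0.1099],
       [31.5   ,  4.2   , 12.6   ,  0.    ,  0.    , -0.1099],
       [30.9   ,  7.6   , 12.6   ,  0.    ,  0.    , -0.1099],
       [29.9   , 11.    , 12.6   ,  0.    ,  0.    , -0.1099],
       [28.5   , 14.2   , 12.6   ,  0.    ,  0.    , -0.1099],
       [26.8   , 17.2   , 12.6   ,  0.    ,  0.    , -0.1099],
       [24.7   , 20.1   , 12.6   ,  0.    ,  0.    , -0.1099]])
```

Emit:
play_rows --moves '[[[30.3, -9.6, 12.6, 0, 0, -0.11], [31.2, -6.2, 12.6, 0, 0, -0.11], [31.7, -2.8, 12.6, 0, 0, -0.11], [31.8, 0.7, 12.6, 0, 0, -0.11], [31.5, 4.2, 12.6, 0, 0, -0.11]]]' --fingers 1

```text
time_s: 2.1
position: [0.3744, -0.4643, 0.1732]
tcp_rot: [[0.562, 0.827, 0.0], [0.827, -0.562, -0.0], [-0.0, 0.0, -1.0]]
force: [0.6, 0.5, 0.4]
opening: 1.001
grasp_force: 0.0
```

Emit:
play_rows --moves '[[[30.9, 7.6, 12.6, 0, 0, -0.11], [29.9, 11, 12.6, 0, 0, -0.11], [28.5, 14.2, 12.6, 0, 0, -0.11], [26.8, 17.2, 12.6, 0, 0, -0.11], [24.7, 20.1, 12.6, 0, 0, -0.11]]]'

```text
time_s: 2.6
position: [0.4935, -0.3583, 0.1102]
tcp_rot: [[0.046, 0.999, 0.0], [0.999, -0.046, -0.0], [-0.0, 0.0, -1.0]]
force: [-0.2, -0.4, -0.5]
opening: 1.0
grasp_force: 0.0
```

Emit:
play_rows --moves '[[[0, 0, 0, 0, 0, 0], [0, 0, 0, 0, 0, 0]]]'

```text
time_s: 2.8
position: [0.4927, -0.3586, 0.1103]
tcp_rot: [[0.05, 0.999, -0.001], [0.999, -0.05, 0.0], [-0.0, -0.001, -1.0]]
force: [-0.9, 0.1, 0.7]
opening: 0.999
grasp_force: 0.0
```

Run:
```python
from h import *
np.set_printoptions(suppress=True,precision=4)
s=bot.read_state();print(s['time_s'],s['position'],s['force'],s['joint_positions']);R=np.array(s['tcp_rot']);print(R)
p=bot.capture('top');q=bot.capture('scene')
for a in (p,q):
  r=bot.silhouettes(a,'puller')
  if r: print(fit([a],[r[0]['pixels'].astype(np.float32)],PU,np.array([.4924,-.3585,1.519])))
print(rows(np.array(s['position']),R,[.4924,-.3585,.026],down(1.519),4))
cv2.imwrite('pics/a1.png',np.vstack([p['image'][150:350,300:620],q['image'][200:400,80:400]]))
```

```text
2.8 [ 0.4927 -0.3586  0.1103] [-0.8953  0.0914  0.6847] [-46.528   38.3322  90.3114  -0.0328  51.3816 -43.6443]
[[ 0.05    0.9988 -0.0006]
 [ 0.9988 -0.05    0.    ]
 [-0.     -0.0006 -1.    ]]
(array([ 0.4925, -0.3585,  1.5214]), np.float64(0.10852323472499847))
(array([ 0.4917, -0.3582,  1.5096]), np.float64(0.8990135192871094))
[[ 0.     -0.1    21.1    -0.0002  0.      0.0005]
 [ 0.     -0.1    21.1    -0.0002  0.      0.0005]
 [ 0.     -0.1    21.1    -0.0002  0.      0.0005]
 [ 0.     -0.1    21.1    -0.0002  0.      0.0005]]
```

View pics/a1.png

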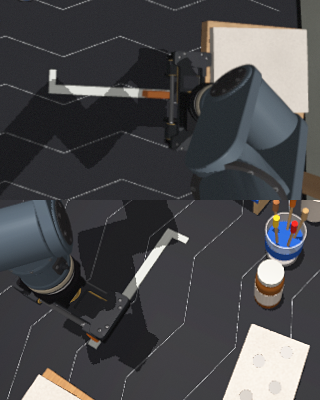

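The jaws straddle the orange grip, with the grip at about (155,95) in the crop. Going down and closing.

Emit:
play_rows --moves '[[[0, 0, 21, 0, 0, 0], [0, 0, 21, 0, 0, 0], [0, 0, 21, 0, 0, 0], [0, 0, 21, 0, 0, 0], [0, 0, 0, 0, 0, 0]]]'

```text
time_s: 3.5
position: [0.4904, -0.3587, 0.0245]
tcp_rot: [[0.053, 0.999, -0.003], [0.999, -0.053, 0.003], [0.003, -0.004, -1.0]]
force: [-0.7, 0.2, 0.4]
opening: 1.001
grasp_force: 0.0
```

Emit:
play_rows --moves '[[[0, 0, 0, 0, 0, 0], [0, 0, 0, 0, 0, 0], [0, 0, 0, 0, 0, 0], [0, 0, 0, 0, 0, 0], [0, 0, 0, 0, 0, 0]]]' --fingers -1

```text
time_s: 4.0
position: [0.4927, -0.3593, 0.0273]
tcp_rot: [[0.051, 0.999, 0.001], [0.999, -0.051, -0.001], [-0.001, 0.001, -1.0]]
force: [0.2, 0.4, 0.4]
opening: 0.633
grasp_force: 0.0
```

Emit:
play_rows --moves '[[[0, 0, 0, 0, 0, 0], [0, 0, 0, 0, 0, 0], [0, 0, 0, 0, 0, 0], [0, 0, 0, 0, 0, 0], [0, 0, 0, 0, 0, 0]]]'

```text
time_s: 4.5
position: [0.4926, -0.3592, 0.0265]
tcp_rot: [[0.051, 0.999, 0.0], [0.999, -0.051, -0.0], [-0.0, 0.0, -1.0]]
force: [-0.3, -0.4, -0.5]
opening: 0.179
grasp_force: 29.9
```

Emit:
play_rows --moves '[[[0, 0, 0.5, 0, 0, 0], [0, 0, 0.5, 0, 0, 0], [0, 0, 0, 0, 0, 0], [0, 0, 0, 0, 0, 0]]]'

```text
time_s: 4.9
position: [0.4926, -0.3592, 0.0265]
tcp_rot: [[0.051, 0.999, 0.0], [0.999, -0.051, -0.0], [-0.0, 0.0, -1.0]]
force: [-0.5, 0.4, 6.9]
opening: 0.183
grasp_force: 30.0
```

Emit:
play_rows --moves '[[[0, 0, -6, 0, 0, 0], [0, 0, -5, 0, 0, 0], [0, 0, -5, 0, 0, 0], [0, 0, 0, 0, 0, 0], [0, 0, 0, 0, 0, 0]]]'

```text
time_s: 5.4
position: [0.4924, -0.3591, 0.0417]
tcp_rot: [[0.051, 0.999, 0.0], [0.999, -0.051, -0.0], [-0.0, 0.0, -1.0]]
force: [-0.6, 0.3, -1.4]
opening: 0.18
grasp_force: 30.0
```

Run:
```python
from h import *
np.set_printoptions(suppress=True,precision=4)
for k in range(1):
  s=bot.read_state();print(s['time_s'],s['position'],s['force'],s['moment'],s['opening'])
R=np.array(s['tcp_rot']);yt=np.arctan2(R[1,0],R[0,0]);print('yaw',yt)
for n in ('top','scene'):
  p=bot.capture(n)
  r=bot.silhouettes(p,'puller')
  m=r[0]['pixels'].astype(np.float32)
  m0=m
  print(n,fit([p],[m],PU,np.array([.4924,-.3585,1.519]),.015), fit([p],[m],[PU[0],PU[1]],np.array([.4924,-.3585,1.519]),.015))
  cv2.imwrite(f'pics/b_{n}.png',cv2.resize((p['image'][150:300,330:530] if n=='top' else p['image'][200:350,150:350]),(800,600)))
```

```text
5.4 [ 0.4924 -0.3591  0.0417] [-0.5596  0.3431 -1.4127] [-0.0817 -0.0793  0.041 ] 0.179819362346796
yaw 1.5197613061320059
top (array([ 0.4921, -0.3583,  1.5274]), np.float64(0.31506848335266113)) (array([ 0.4905, -0.3585,  1.5205]), np.float64(0.26745256781578064))
scene (array([ 0.4898, -0.3584,  1.5117]), np.float64(0.7006065845489502)) (array([ 0.4902, -0.3585,  1.516 ]), np.float64(0.4652296304702759))
```

View pics/b_scene.png

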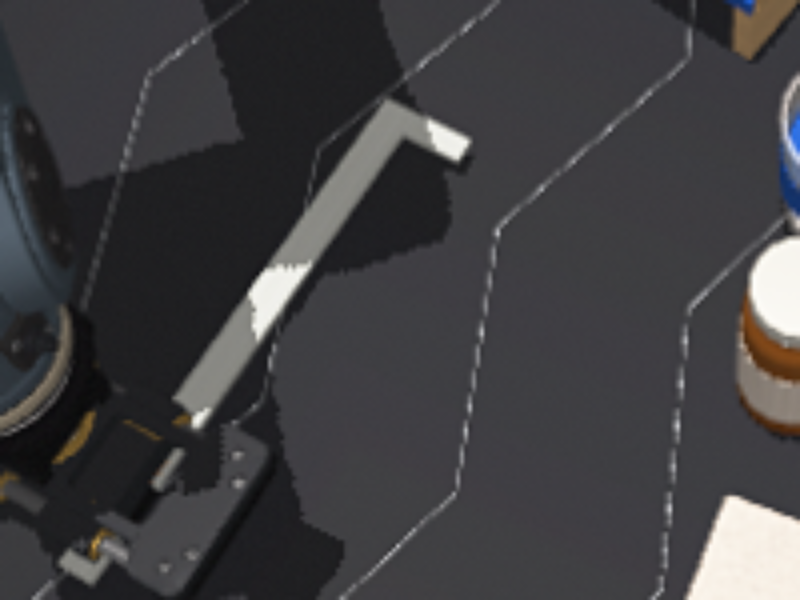

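Lifted cleanly: grip force is 30 N, and the blade is level with its toe clear of the table, toe tip at (460,150) in the crop. Now a plan to the mouth near the robot-side wall.

```bash
cat >> h.py <<'E'
SV=np.array([.5783,.1713,1.362])
def s2w(x,y): return T(np.array([[x,y,0]])/1000,SV)[0][:2]
def w2s(P):
    d=np.array(P[:2])-SV[:2];c,s=np.cos(SV[2]),np.sin(SV[2]);return np.array([c*d[0]+s*d[1],-s*d[0]+c*d[1]])*1000
def where(n=3):
    F=[];M=[]
    for k in range(n):
        if k: bot.capture('top')
        s=bot.read_state();F.append(s['force']);M.append(s['moment'])
    R=np.array(s['tcp_rot']);yaw=np.arctan2(R[1,0],R[0,0])
    c,si=np.cos(SV[2]),np.sin(SV[2]);f=np.mean(F,0)
    print('t',s['time_s'],'shelf xy',np.round(w2s(s['position']),1),'z',round(s['position'][2]*1e3,1),'dyaw',round(yaw-SV[2],4),
      'Fs',np.round([c*f[0]+si*f[1],-si*f[0]+c*f[1],f[2]],2),'Mz',np.round(np.mean(M,0),3))
    return s
E
python3 - <<'E'
from h import *
np.set_printoptions(suppress=True,precision=4)
s=where();R=np.array(s['tcp_rot']);P=np.array(s['position'])
v=np.array([*(P[:2]+R[:2,0]*.0005),np.arctan2(R[1,0],R[0,0])])
for n in('top','scene'):
  p=bot.capture(n);print(n,bot.pinpoint(p,'toe')[0]['centre'],*[proj(p,T(np.array([[.248,-.046,.0025]]),v,z))[0] for z in (0,.015,)])
print(rows(P,R,[*s2w(-415.5,85),P[2]],down(SV[2]),5))
E
```

```text
t 5.7 shelf xy [-536.6  -25.8] z 41.3 dyaw 0.1578 Fs [-0.19  0.2  -0.59] Mz [-0.075 -0.092  0.017]
top [352.6, 219.7] [351.9079 219.5968] [352.619 219.606]
scene [269.9, 233.7] [266.6973 240.9674] [265.966  237.8573]
[[ 27.4    -18.1      0.      -0.0001  -0.0001   0.0316]
 [ 26.8    -18.9      0.      -0.0001  -0.0001   0.0316]
 [ 26.2    -19.8      0.      -0.0001  -0.0001   0.0316]
 [ 25.6    -20.6      0.      -0.0001  -0.0001   0.0316]
 [ 24.9    -21.4      0.      -0.0001  -0.0001   0.0316]]
```

Emit:
play_rows --moves '[[[27.4, -18.1, 0, 0, 0, 0.0316], [26.8, -18.9, 0, 0, 0, 0.0316], [26.2, -19.8, 0, 0, 0, 0.0316], [25.6, -20.6, 0, 0, 0, 0.0316], [24.9, -21.4, 0, 0, 0, 0.0316]]]'

```text
time_s: 6.4
position: [0.4086, -0.2169, 0.0418]
tcp_rot: [[0.209, 0.978, 0.001], [0.978, -0.209, -0.001], [-0.0, 0.001, -1.0]]
force: [0.3, -0.6, -1.7]
opening: 0.184
grasp_force: 30.0
```

Emit:
play_rows --moves '[[[0, 0, 0, 0, 0, 0], [0, 0, 0, 0, 0, 0], [0, 0, 0, 0, 0, 0]]]'

```text
time_s: 6.7
position: [0.4107, -0.2193, 0.0418]
tcp_rot: [[0.207, 0.978, 0.003], [0.978, -0.207, -0.002], [-0.002, 0.003, -1.0]]
force: [0.9, -0.5, -1.6]
opening: 0.185
grasp_force: 30.0
```

Run:
```python
from h import *
s=where()
p=bot.capture('top');q=bot.capture('scene')
R=np.array(s['tcp_rot']);P=np.array(s['position'])
v=np.array([*(P[:2]+R[:2,0]*.0005),np.arctan2(R[1,0],R[0,0])])
im=[]
for a in(p,q):
  i=a['image'].copy()
  for b,z in((PU[0],.015),(PU[1],.015)): cv2.polylines(i,[cv2.convexHull(np.round(proj(a,T(b,v,z))).astype(np.int32))],True,(0,255,0),1)
  cv2.polylines(i,[cv2.convexHull(np.round(proj(a,T(SH[0],SV))).astype(np.int32))],True,(0,0,255),1)
  im.append(i)
cv2.imwrite('pics/c.png',np.hstack([cv2.resize(im[0][120:320,150:416],(400,300)),cv2.resize(im[1][60:260,170:436],(400,300))]))
```

```text
t 6.8 shelf xy [-416.8   83.3] z 41.7 dyaw -0.0007 Fs [ 0.16 -0.31 -1.1 ] Mz [-0.061 -0.075  0.01 ]
```

View pics/c.png

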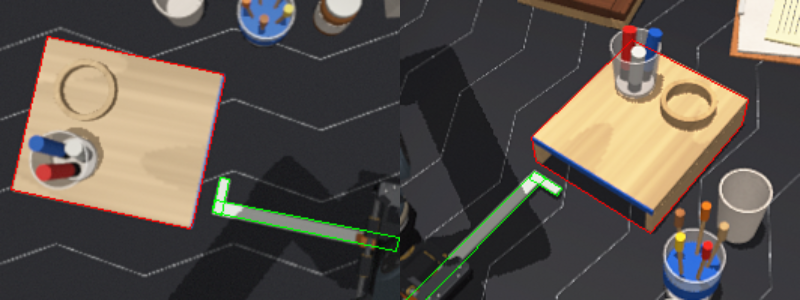

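Both overlays (green for the puller, red for the shelf) match the picture, and the toe sits just before the blue strip on the near side. Going in to the start of the rear range.

Emit:
play_rows --moves '[[[20, 0, 0, 0, 0, 0], [25, 0, 0, 0, 0, 0], [25, 0, 0, 0, 0, 0], [20, 0, 0, 0, 0, 0], [10, 0, 0, 0, 0, 0]]]'

```text
time_s: 7.4
position: [0.43, -0.1187, 0.0415]
tcp_rot: [[0.206, 0.979, -0.0], [0.979, -0.206, 0.0], [0.0, -0.0, -1.0]]
force: [-0.3, 0.4, -1.4]
opening: 0.181
grasp_force: 30.0
```

Emit:
play_rows --moves '[[[1, 0, 0, 0, 0, 0], [0, 0, 0, 0, 0, 0], [0, 0, 0, 0, 0, 0]]]'

```text
time_s: 7.7
position: [0.4304, -0.1198, 0.0416]
tcp_rot: [[0.208, 0.978, 0.001], [0.978, -0.208, -0.001], [-0.0, 0.001, -1.0]]
force: [-1.0, 0.7, -0.7]
opening: 0.181
grasp_force: 30.0
```

Run:
```python
from h import *
s=where(5)
```

```text
t 7.9 shelf xy [-315.2   84.7] z 41.5 dyaw -0.0013 Fs [ 0.24 -0.2  -1.2 ] Mz [-0.093 -0.055  0.008]
```

Emit:
play_rows --moves '[[[1, 0, 0, 0, 0, 0], [1, 0, 0, 0, 0, 0], [0.5, 0, 0, 0, 0, 0], [0, 0, 0, 0, 0, 0]]]'

```text
time_s: 8.3
position: [0.4305, -0.1163, 0.0416]
tcp_rot: [[0.207, 0.978, -0.0], [0.978, -0.207, 0.0], [0.0, -0.0, -1.0]]
force: [0.1, 0.1, -0.0]
opening: 0.185
grasp_force: 30.0
```

Emit:
play_rows --moves '[[[1, 0, 0, 0, 0, 0], [1, 0, 0, 0, 0, 0], [0.5, 0, 0, 0, 0, 0], [0, 0, 0, 0, 0, 0]]]'

```text
time_s: 8.7
position: [0.4311, -0.1138, 0.0416]
tcp_rot: [[0.207, 0.978, -0.0], [0.978, -0.207, 0.0], [0.0, -0.0, -1.0]]
force: [-0.5, -0.8, -1.7]
opening: 0.181
grasp_force: 30.0
```

Emit:
play_rows --moves '[[[0.5, 0, 0, 0, 0, 0], [0.5, 0, 0, 0, 0, 0], [0.5, 0, 0, 0, 0, 0], [0, 0, 0, 0, 0, 0]]]'

```text
time_s: 9.1
position: [0.4314, -0.1124, 0.0416]
tcp_rot: [[0.207, 0.978, -0.0], [0.978, -0.207, 0.0], [0.0, -0.0, -1.0]]
force: [-0.8, 0.1, -1.1]
opening: 0.178
grasp_force: 30.0
```

Emit:
play_rows --moves '[[[1, 0, 0, 0, 0, 0], [1, 0, 0, 0, 0, 0], [0.5, 0, 0, 0, 0, 0], [0, 0, 0, 0, 0, 0]]]'

```text
time_s: 9.5
position: [0.4319, -0.1099, 0.0416]
tcp_rot: [[0.207, 0.978, -0.0], [0.978, -0.207, 0.0], [0.0, -0.0, -1.0]]
force: [0.1, -0.2, -0.7]
opening: 0.178
grasp_force: 30.0
```

Emit:
play_rows --moves '[[[1, 0, 0, 0, 0, 0], [1, 0, 0, 0, 0, 0], [0.5, 0, 0, 0, 0, 0], [0, 0, 0, 0, 0, 0]]]'

```text
time_s: 9.9
position: [0.4324, -0.1075, 0.0415]
tcp_rot: [[0.207, 0.978, -0.0], [0.978, -0.207, 0.0], [0.0, -0.0, -1.0]]
force: [0.6, -0.1, -1.0]
opening: 0.183
grasp_force: 30.0
```

Emit:
play_rows --moves '[[[1, 0, 0, 0, 0, 0], [1, 0, 0, 0, 0, 0], [0.5, 0, 0, 0, 0, 0], [0, 0, 0, 0, 0, 0]]]'

```text
time_s: 10.3
position: [0.433, -0.1051, 0.0416]
tcp_rot: [[0.207, 0.978, 0.0], [0.978, -0.207, -0.0], [-0.0, 0.0, -1.0]]
force: [-0.0, 0.5, -0.8]
opening: 0.184
grasp_force: 30.0
```

Emit:
play_rows --moves '[[[1, 0, 0, 0, 0, 0], [1, 0, 0, 0, 0, 0], [0.5, 0, 0, 0, 0, 0], [0, 0, 0, 0, 0, 0]]]'

```text
time_s: 10.7
position: [0.4335, -0.1026, 0.0416]
tcp_rot: [[0.207, 0.978, -0.0], [0.978, -0.207, 0.0], [0.0, -0.0, -1.0]]
force: [0.3, 0.0, -0.8]
opening: 0.18
grasp_force: 30.0
```

Emit:
play_rows --moves '[[[1, 0, 0, 0, 0, 0], [1, 0, 0, 0, 0, 0], [0.5, 0, 0, 0, 0, 0], [0, 0, 0, 0, 0, 0]]]'

```text
time_s: 11.1
position: [0.434, -0.1002, 0.0416]
tcp_rot: [[0.207, 0.978, -0.0], [0.978, -0.207, 0.0], [0.0, -0.0, -1.0]]
force: [0.2, -0.2, -1.3]
opening: 0.18
grasp_force: 30.0
```

Emit:
play_rows --moves '[[[1, 0, 0, 0, 0, 0], [1, 0, 0, 0, 0, 0], [0.8, 0, 0, 0, 0, 0], [0, 0, 0, 0, 0, 0]]]'

```text
time_s: 11.5
position: [0.4345, -0.0974, 0.0416]
tcp_rot: [[0.207, 0.978, -0.0], [0.978, -0.207, 0.0], [0.0, -0.0, -1.0]]
force: [-0.1, -0.0, -1.7]
opening: 0.183
grasp_force: 30.0
```

Emit:
play_rows --moves '[[[1, 0, 0, 0, 0, 0], [1, 0, 0, 0, 0, 0], [0.8, 0, 0, 0, 0, 0], [0, 0, 0, 0, 0, 0]]]'

```text
time_s: 11.9
position: [0.4351, -0.0946, 0.0416]
tcp_rot: [[0.207, 0.978, -0.0], [0.978, -0.207, 0.0], [0.0, -0.0, -1.0]]
force: [-0.8, 0.2, -2.1]
opening: 0.183
grasp_force: 30.0
```

Emit:
play_rows --moves '[[[1, 0, 0, 0, 0, 0], [1, 0, 0, 0, 0, 0], [0.8, 0, 0, 0, 0, 0], [0, 0, 0, 0, 0, 0]]]'

```text
time_s: 12.3
position: [0.4357, -0.0919, 0.0416]
tcp_rot: [[0.207, 0.978, -0.0], [0.978, -0.207, 0.0], [0.0, -0.0, -1.0]]
force: [-0.7, 0.1, -1.2]
opening: 0.183
grasp_force: 30.0
```

Emit:
play_rows --moves '[[[1, 0, 0, 0, 0, 0], [1, 0, 0, 0, 0, 0], [0.8, 0, 0, 0, 0, 0], [0, 0, 0, 0, 0, 0]]]'

```text
time_s: 12.7
position: [0.4363, -0.0892, 0.0415]
tcp_rot: [[0.207, 0.978, -0.0], [0.978, -0.207, 0.0], [0.0, -0.0, -1.0]]
force: [-0.7, -0.0, -1.6]
opening: 0.182
grasp_force: 30.0
```

Emit:
play_rows --moves '[[[1, 0, 0, 0, 0, 0], [1, 0, 0, 0, 0, 0], [0.8, 0, 0, 0, 0, 0], [0, 0, 0, 0, 0, 0]]]'

```text
time_s: 13.1
position: [0.4369, -0.0864, 0.0416]
tcp_rot: [[0.207, 0.978, -0.0], [0.978, -0.207, 0.0], [0.0, -0.0, -1.0]]
force: [-1.0, -0.0, -1.3]
opening: 0.181
grasp_force: 30.0
```

Emit:
play_rows --moves '[[[1, 0, 0, 0, 0, 0], [1, 0, 0, 0, 0, 0], [0.8, 0, 0, 0, 0, 0], [0, 0, 0, 0, 0, 0]]]'

```text
time_s: 13.5
position: [0.4375, -0.0837, 0.0416]
tcp_rot: [[0.207, 0.978, -0.0], [0.978, -0.207, 0.0], [0.0, -0.0, -1.0]]
force: [-0.2, -0.4, -1.0]
opening: 0.182
grasp_force: 30.0
```

Emit:
play_rows --moves '[[[1, 0, 0, 0, 0, 0], [1, 0, 0, 0, 0, 0], [0.8, 0, 0, 0, 0, 0], [0, 0, 0, 0, 0, 0]]]'

```text
time_s: 13.9
position: [0.438, -0.081, 0.0415]
tcp_rot: [[0.207, 0.978, -0.0], [0.978, -0.207, 0.0], [0.0, -0.0, -1.0]]
force: [-0.4, 0.7, -0.2]
opening: 0.18
grasp_force: 30.0
```

Emit:
play_rows --moves '[[[1, 0, 0, 0, 0, 0], [1, 0, 0, 0, 0, 0], [0.8, 0, 0, 0, 0, 0], [0, 0, 0, 0, 0, 0]]]'

```text
time_s: 14.3
position: [0.4387, -0.0783, 0.0416]
tcp_rot: [[0.207, 0.978, 0.0], [0.978, -0.207, -0.0], [-0.0, 0.0, -1.0]]
force: [-0.1, -0.1, -1.1]
opening: 0.182
grasp_force: 30.0
```

Emit:
play_rows --moves '[[[1, 0, 0, 0, 0, 0], [1, 0, 0, 0, 0, 0], [0.8, 0, 0, 0, 0, 0], [0, 0, 0, 0, 0, 0]]]'

```text
time_s: 14.7
position: [0.4398, -0.0765, 0.0417]
tcp_rot: [[0.206, 0.978, 0.001], [0.978, -0.206, -0.002], [-0.001, 0.001, -1.0]]
force: [-1.5, -6.7, -0.5]
opening: 0.179
grasp_force: 30.0
```

Rear foam felt at 6.7 N. Backing off and checking.

Emit:
play_rows --moves '[[[-2.5, 0, 0, 0, 0, 0], [-3, 0, 0, 0, 0, 0], [0, 0, 0, 0, 0, 0], [0, 0, 0, 0, 0, 0]]]'

```text
time_s: 15.1
position: [0.4379, -0.0808, 0.0415]
tcp_rot: [[0.208, 0.978, -0.0], [0.978, -0.208, 0.0], [0.0, -0.0, -1.0]]
force: [0.3, 0.1, -0.8]
opening: 0.181
grasp_force: 30.0
```

Run:
```python
from h import *
print('contact',w2s([.4398,-.0765]),'before',w2s([.4387,-.0783]))
s=where(4)
```

```text
contact [-271.12669142   84.12732731] before [-273.11560821   84.83032801]
t 15.25 shelf xy [-275.7   85. ] z 41.5 dyaw -0.0002 Fs [-0.12 -0.39 -0.92] Mz [-0.046 -0.061  0.008]
```

Emit:
play_rows --moves '[[[0, 0, 5, 0, 0, 0], [0, 0, 5, 0, 0, 0], [0, 0, 3, 0, 0, 0], [0, 0, 1, 0, 0, 0], [0, 0, 0, 0, 0, 0]]]'

```text
time_s: 15.75
position: [0.4379, -0.0809, 0.0272]
tcp_rot: [[0.208, 0.978, -0.001], [0.978, -0.208, 0.0], [0.0, -0.001, -1.0]]
force: [0.0, 0.8, -1.6]
opening: 0.18
grasp_force: 30.0
```

Run:
```python
from h import *
s=where(4)
```

```text
t 15.9 shelf xy [-275.9   84.8] z 27.6 dyaw -0.0002 Fs [ 0.18  0.15 -1.67] Mz [-0.059 -0.062 -0.003]
```

Down with no contact. Sweeping away from the robot behind the cap.

Emit:
play_rows --moves '[[[0, 5, 0, 0, 0, 0], [0, 8, 0, 0, 0, 0], [0, 8, 0, 0, 0, 0], [0, 8, 0, 0, 0, 0], [0, 8, 0, 0, 0, 0]]]'

```text
time_s: 16.4
position: [0.4754, -0.0889, 0.0276]
tcp_rot: [[0.207, 0.978, 0.001], [0.978, -0.207, -0.0], [-0.0, 0.001, -1.0]]
force: [0.7, -0.1, -0.8]
opening: 0.181
grasp_force: 30.0
```

Emit:
play_rows --moves '[[[0, 8, 0, 0, 0, 0], [0, 8, 0, 0, 0, 0], [0, 7, 0, 0, 0, 0], [0, 5, 0, 0, 0, 0], [0, 3, 0, 0, 0, 0]]]'

```text
time_s: 16.9
position: [0.505, -0.0952, 0.0275]
tcp_rot: [[0.207, 0.978, -0.0], [0.978, -0.207, -0.0], [-0.0, -0.0, -1.0]]
force: [0.2, -0.1, -1.0]
opening: 0.18
grasp_force: 30.0
```

Emit:
play_rows --moves '[[[0, 0, 0, 0, 0, 0], [0, 0, 0, 0, 0, 0]]]'

```text
time_s: 17.1
position: [0.5042, -0.0949, 0.0275]
tcp_rot: [[0.208, 0.978, -0.001], [0.978, -0.208, 0.0], [0.0, -0.001, -1.0]]
force: [-0.2, -0.3, -0.6]
opening: 0.182
grasp_force: 30.0
```

Run:
```python
from h import *
s=where(4)
```

```text
t 17.25 shelf xy [-275.8   17.3] z 27.5 dyaw -0.0003 Fs [ 0.12 -0.12 -0.8 ] Mz [-0.07  -0.062  0.02 ]
```

Emit:
play_rows --moves '[[[0, 2, 0, 0, 0, 0], [0, 2, 0, 0, 0, 0], [0, 1, 0, 0, 0, 0], [0, 0, 0, 0, 0, 0]]]'

```text
time_s: 17.65
position: [0.5098, -0.0962, 0.0276]
tcp_rot: [[0.207, 0.978, 0.0], [0.978, -0.207, -0.0], [-0.0, 0.0, -1.0]]
force: [-0.3, 0.4, -0.5]
opening: 0.179
grasp_force: 30.0
```

```bash
echo 'from h import *
where(2)'>w.py; python3 w.py
```

```text
t 17.7 shelf xy [-275.9   11.7] z 27.6 dyaw -0.0003 Fs [ 0.05  0.16 -1.08] Mz [-0.059 -0.023  0.021]
```

Emit:
play_rows --moves '[[[0, 1, 0, 0, 0, 0], [0, 1, 0, 0, 0, 0], [0, 1, 0, 0, 0, 0], [0, 0, 0, 0, 0, 0]]]'

```text
time_s: 18.1
position: [0.5127, -0.0968, 0.0276]
tcp_rot: [[0.207, 0.978, 0.0], [0.978, -0.207, -0.0], [-0.0, 0.0, -1.0]]
force: [-0.1, 0.5, -0.5]
opening: 0.182
grasp_force: 30.0
```

```bash
python3 w.py
```

```text
t 18.15 shelf xy [-275.9    8.8] z 27.6 dyaw -0.0003 Fs [-0.43 -0.12 -1.17] Mz [-0.081 -0.031  0.013]
```

Emit:
play_rows --moves '[[[0, 1, 0, 0, 0, 0], [0, 1, 0, 0, 0, 0], [0, 1, 0, 0, 0, 0], [0, 0, 0, 0, 0, 0]]]'

```text
time_s: 18.55
position: [0.5156, -0.0975, 0.0276]
tcp_rot: [[0.208, 0.978, 0.0], [0.978, -0.208, -0.0], [-0.0, 0.0, -1.0]]
force: [0.2, 0.3, -1.0]
opening: 0.18
grasp_force: 30.0
```

```bash
python3 w.py
```

```text
t 18.6 shelf xy [-275.9    5.7] z 27.6 dyaw -0.0003 Fs [ 0.64  0.37 -0.74] Mz [-0.088 -0.035  0.035]
```

Emit:
play_rows --moves '[[[0, 1, 0, 0, 0, 0], [0, 1, 0, 0, 0, 0], [0, 1, 0, 0, 0, 0], [0, 0, 0, 0, 0, 0]]]'

```text
time_s: 19.0
position: [0.5185, -0.0981, 0.0276]
tcp_rot: [[0.208, 0.978, 0.0], [0.978, -0.208, -0.0], [-0.0, 0.0, -1.0]]
force: [-0.7, -0.5, -1.0]
opening: 0.178
grasp_force: 30.0
```

```bash
python3 w.py
```

```text
t 19.05 shelf xy [-275.9    2.7] z 27.6 dyaw -0.0002 Fs [-0.31  0.61 -1.2 ] Mz [-0.09  -0.036  0.028]
```

Emit:
play_rows --moves '[[[0, 1, 0, 0, 0, 0], [0, 1, 0, 0, 0, 0], [0, 1, 0, 0, 0, 0], [0, 0, 0, 0, 0, 0]]]'

```text
time_s: 19.45
position: [0.5215, -0.0987, 0.0276]
tcp_rot: [[0.208, 0.978, 0.0], [0.978, -0.208, -0.0], [-0.0, 0.0, -1.0]]
force: [0.3, 0.4, -1.4]
opening: 0.18
grasp_force: 30.0
```

```bash
python3 w.py
```

```text
t 19.5 shelf xy [-275.9   -0.3] z 27.6 dyaw -0.0003 Fs [ 0.05 -0.16 -1.28] Mz [-0.088 -0.062  0.048]
```

Emit:
play_rows --moves '[[[0, 1, 0, 0, 0, 0], [0, 1, 0, 0, 0, 0], [0, 1, 0, 0, 0, 0], [0, 0, 0, 0, 0, 0]]]'

```text
time_s: 19.9
position: [0.5244, -0.0993, 0.0276]
tcp_rot: [[0.208, 0.978, 0.0], [0.978, -0.208, -0.0], [-0.0, 0.0, -1.0]]
force: [-0.9, -0.5, -0.8]
opening: 0.181
grasp_force: 30.0
```

```bash
python3 w.py
```

```text
t 19.95 shelf xy [-275.9   -3.3] z 27.6 dyaw -0.0003 Fs [-0.23  0.29 -0.89] Mz [-0.037 -0.042  0.015]
```

Emit:
play_rows --moves '[[[0, 1.5, 0, 0, 0, 0], [0, 1, 0, 0, 0, 0], [0, 1, 0, 0, 0, 0], [0, 0, 0, 0, 0, 0]]]'

```text
time_s: 20.35
position: [0.5271, -0.0999, 0.0274]
tcp_rot: [[0.206, 0.978, -0.001], [0.978, -0.206, 0.0], [-0.0, -0.001, -1.0]]
force: [-3.0, -0.9, -1.1]
opening: 0.183
grasp_force: 30.1
```

```bash
python3 w.py
```

```text
t 20.4 shelf xy [-275.9   -6.1] z 27.5 dyaw 0.0008 Fs [-1.08  2.33 -1.  ] Mz [-0.106  0.305  0.323]
```

Side foam felt at about 2.5 N, with the toe tip at shelf y ≈ -52. Backing off and dragging out.

Emit:
play_rows --moves '[[[0, -1.5, 0, 0, 0, 0], [0, -1.5, 0, 0, 0, 0], [0, 0, 0, 0, 0, 0], [-2, 0, 0, 0, 0, 0], [-4, 0, 0, 0, 0, 0]]]'

```text
time_s: 20.9
position: [0.5237, -0.1053, 0.0276]
tcp_rot: [[0.207, 0.978, 0.001], [0.978, -0.207, -0.0], [0.0, 0.001, -1.0]]
force: [-0.1, 0.4, -1.6]
opening: 0.186
grasp_force: 30.0
```

Emit:
play_rows --moves '[[[-5, 0, 0, 0, 0, 0], [-6, 0, 0, 0, 0, 0], [-7, 0, 0, 0, 0, 0], [-8, 0, 0, 0, 0, 0], [-8, 0, 0, 0, 0, 0]]]'

```text
time_s: 21.4
position: [0.5163, -0.1393, 0.0276]
tcp_rot: [[0.208, 0.978, 0.0], [0.978, -0.208, -0.0], [-0.0, 0.0, -1.0]]
force: [-0.2, 0.9, -0.7]
opening: 0.18
grasp_force: 30.0
```

```bash
python3 w.py
```

```text
t 21.45 shelf xy [-317.9   -4. ] z 27.6 dyaw -0.0011 Fs [ 0.06  0.38 -0.8 ] Mz [-0.044 -0.002  0.106]
```

Emit:
play_rows --moves '[[[-8, 0, 0, 0, 0, 0], [-9, 0, 0, 0, 0, 0], [-9, 0, 0, 0, 0, 0], [-9, 0, 0, 0, 0, 0], [-9, 0, 0, 0, 0, 0]]]'

```text
time_s: 21.95
position: [0.5071, -0.1824, 0.0276]
tcp_rot: [[0.208, 0.978, 0.0], [0.978, -0.208, -0.0], [-0.0, 0.0, -1.0]]
force: [0.3, 0.3, -1.1]
opening: 0.182
grasp_force: 30.0
```

Emit:
play_rows --moves '[[[-10, 0, 0, 0, 0, 0], [-10, 0, 0, 0, 0, 0], [-10, 0, 0, 0, 0, 0], [-10, 0, 0, 0, 0, 0], [-10, 0, 0, 0, 0, 0]]]'

```text
time_s: 22.45
position: [0.4966, -0.2313, 0.0275]
tcp_rot: [[0.208, 0.978, -0.0], [0.978, -0.208, 0.0], [0.0, -0.0, -1.0]]
force: [0.2, 0.2, -0.6]
opening: 0.184
grasp_force: 30.0
```

Emit:
play_rows --moves '[[[-10, 0, 0, 0, 0, 0], [-9, 0, 0, 0, 0, 0], [-8, 0, 0, 0, 0, 0], [-6, 0, 0, 0, 0, 0], [-3, 0, 0, 0, 0, 0]]]'

```text
time_s: 22.95
position: [0.4893, -0.2663, 0.0276]
tcp_rot: [[0.208, 0.978, 0.0], [0.978, -0.208, -0.0], [-0.0, 0.0, -1.0]]
force: [0.7, 0.5, -1.5]
opening: 0.179
grasp_force: 30.0
```

Emit:
play_rows --moves '[[[0, 0, 0, 0, 0, 0], [0, 0, 0, 0, 0, 0], [0, 0, 0, 0, 0, 0]]]'

```text
time_s: 23.25
position: [0.4894, -0.2652, 0.0275]
tcp_rot: [[0.207, 0.978, -0.0], [0.978, -0.207, 0.0], [0.0, -0.0, -1.0]]
force: [0.7, 0.0, -0.7]
opening: 0.182
grasp_force: 30.0
```

Run:
```python
from h import *
s=where(2)
p=bot.capture('top');q=bot.capture('scene')
for a in(p,q):
  r=bot.search_frame(a,'cap_mid');print([(x['centre'],x['confidence'],w2s(onz(a,x['centre'],.008))) for x in r[:2]])
cv2.imwrite('pics/d.png',np.hstack([cv2.resize(p['image'][150:300,220:420],(400,300)),cv2.resize(q['image'][130:280,200:400],(400,300))]))
```

```text
t 23.3 shelf xy [-445.5   -3.5] z 27.6 dyaw 0.0003 Fs [-0.2  -0.09 -0.5 ] Mz [-0.062 -0.042 -0.013]
[([237.0, 204.5], 0.65, array([ -8.11974841, -10.51484959]))]
[([335.1, 151.9], 0.74, array([ 9.84097868, -9.14982676]))]
```

View pics/d.png

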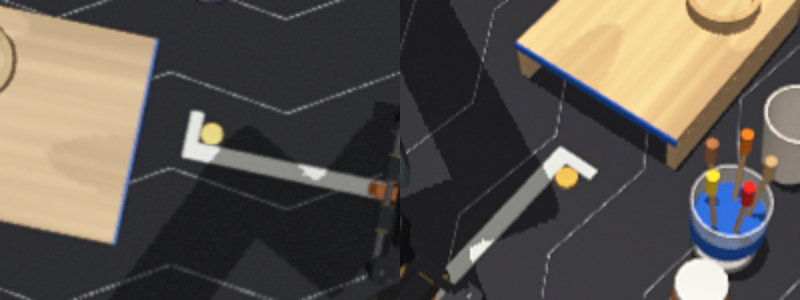

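The brass cap is out at (211,133) in the left crop, in the hook and well clear of the blue edge. Lift the puller over it and move aside toward the robot.

Emit:
play_rows --moves '[[[0, 0, -4, 0, 0, 0], [0, 0, -8, 0, 0, 0], [0, 0, -8, 0, 0, 0], [0, 0, 0, 0, 0, 0], [0, -10, 0, 0, 0, 0]]]'

```text
time_s: 24.0
position: [0.481, -0.2646, 0.0483]
tcp_rot: [[0.207, 0.978, 0.003], [0.978, -0.207, -0.003], [-0.002, 0.004, -1.0]]
force: [0.4, 0.5, -1.4]
opening: 0.184
grasp_force: 30.0
```

Emit:
play_rows --moves '[[[0, -20, 0, 0, 0, 0], [0, -25, 0, 0, 0, 0], [0, -30, 0, 0, 0, 0], [0, -30, 0, 0, 0, 0], [0, -20, 0, 0, 0, 0]]]'

```text
time_s: 24.5
position: [0.3543, -0.2357, 0.0476]
tcp_rot: [[0.208, 0.978, -0.003], [0.978, -0.208, 0.003], [0.002, -0.003, -1.0]]
force: [-0.3, -0.6, -1.0]
opening: 0.18
grasp_force: 30.0
```

Emit:
play_rows --moves '[[[0, -10, 0, 0, 0, 0], [0, -5, 0, 0, 0, 0], [0, 0, 0, 0, 0, 0], [0, 0, 0, 0, 0, 0]]]'

```text
time_s: 24.9
position: [0.3437, -0.2355, 0.0476]
tcp_rot: [[0.207, 0.978, 0.001], [0.978, -0.207, -0.002], [-0.001, 0.002, -1.0]]
force: [-0.7, 0.1, -1.0]
opening: 0.178
grasp_force: 30.0
```

Emit:
play_rows --moves '[[[0, 0, 7, 0, 0, 0], [0, 0, 7, 0, 0, 0], [0, 0, 5, 0, 0, 0], [0, 0, 1, 0, 0, 0], [0, 0, 0, 0, 0, 0]]]'

```text
time_s: 25.4
position: [0.3425, -0.2343, 0.0271]
tcp_rot: [[0.207, 0.978, -0.001], [0.978, -0.207, 0.001], [0.001, -0.001, -1.0]]
force: [0.6, 0.2, -0.3]
opening: 0.178
grasp_force: 30.0
```

Emit:
play_rows --moves '[[[0, 0, 0.5, 0, 0, 0], [0, 0, 0.5, 0, 0, 0], [0, 0, 0, 0, 0, 0], [0, 0, 0, 0, 0, 0]]]'

```text
time_s: 25.8
position: [0.3427, -0.2346, 0.0267]
tcp_rot: [[0.208, 0.978, 0.0], [0.978, -0.208, -0.0], [-0.0, 0.0, -1.0]]
force: [1.0, -0.4, -1.4]
opening: 0.183
grasp_force: 30.0
```

Run:
```python
from h import *
s=where(3);print(s['joint_positions'])
p=bot.capture('top');q=bot.capture('scene')
cv2.imwrite('pics/e.png',np.hstack([cv2.resize(p['image'][150:350,220:487],(400,300)),cv2.resize(q['image'][130:330,140:407],(400,300))]))
```

```text
t 25.9 shelf xy [-445.9  146.4] z 26.7 dyaw -0.0003 Fs [-0.39 -0.48 -1.12] Mz [-0.056 -0.023 -0.019]
[-4.98962829e+01  3.98766069e+01  1.20637820e+02 -2.62051731e-04
  1.94719151e+01 -3.79181956e+01]
```

View pics/e.png

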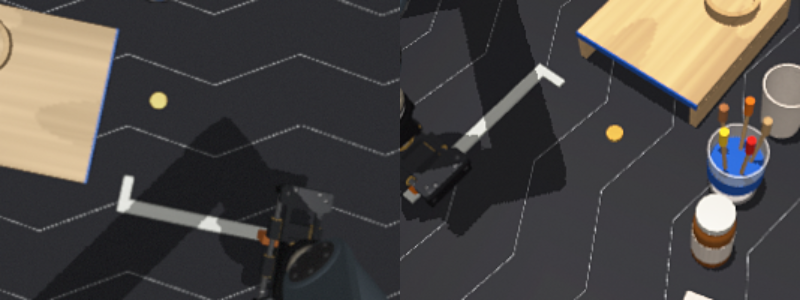

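The cap lies alone at (158,101) in the left crop, about 105 mm from the toe at (129,180). Set the puller down gently and release it.

Emit:
play_rows --moves '[[[0, 0, 0.4, 0, 0, 0], [0, 0, 0, 0, 0, 0], [0, 0, 0, 0, 0, 0]]]'

```text
time_s: 26.3
position: [0.3427, -0.2346, 0.0264]
tcp_rot: [[0.207, 0.978, 0.0], [0.978, -0.207, -0.0], [-0.0, 0.0, -1.0]]
force: [0.0, 0.0, 5.6]
opening: 0.181
grasp_force: 30.0
```

Emit:
play_rows --moves '[[[0, 0, 0, 0, 0, 0], [0, 0, 0, 0, 0, 0], [0, 0, 0, 0, 0, 0], [0, 0, 0, 0, 0, 0], [0, 0, 0, 0, 0, 0]]]' --fingers 1

```text
time_s: 26.8
position: [0.3426, -0.2345, 0.0261]
tcp_rot: [[0.207, 0.978, -0.0], [0.978, -0.207, 0.0], [0.0, -0.0, -1.0]]
force: [-0.4, -0.2, -0.3]
opening: 0.547
grasp_force: 0.0
```

Emit:
play_rows --moves '[[[0, 0, 0, 0, 0, 0], [0, 0, 0, 0, 0, 0], [0, 0, 0, 0, 0, 0], [0, 0, 0, 0, 0, 0]]]'

```text
time_s: 27.2
position: [0.3426, -0.2345, 0.0261]
tcp_rot: [[0.207, 0.978, -0.0], [0.978, -0.207, 0.0], [0.0, -0.0, -1.0]]
force: [0.1, -0.6, 0.2]
opening: 0.917
grasp_force: 0.0
```

Emit:
play_rows --moves '[[[0, 0, -5, 0, 0, 0], [0, 0, -15, 0, 0, 0], [0, 0, -20, 0, 0, 0], [0, 0, -25, 0, 0, 0], [0, 0, -25, 0, 0, 0]]]'

```text
time_s: 27.7
position: [0.3423, -0.2342, 0.1172]
tcp_rot: [[0.208, 0.978, -0.001], [0.978, -0.208, 0.001], [0.0, -0.001, -1.0]]
force: [0.5, -1.0, 0.1]
opening: 0.997
grasp_force: 0.0
```

Emit:
play_rows --moves '[[[0, 0, -20, 0, 0, 0], [0, 0, -10, 0, 0, 0], [0, 0, 0, 0, 0, 0], [0, 0, 0, 0, 0, 0]]]'

```text
time_s: 28.1
position: [0.3425, -0.2344, 0.1463]
tcp_rot: [[0.207, 0.978, 0.0], [0.978, -0.207, -0.0], [-0.0, 0.0, -1.0]]
force: [-0.4, 0.6, 0.1]
opening: 1.002
grasp_force: 0.0
```

Run:
```python
from h import *
s=where(3)
p=bot.capture('top');q=bot.capture('scene')
for a in (p,q):
  r=bot.silhouettes(a,'puller')
  if r: 
    v,e=fit([a],[r[0]['pixels'].astype(np.float32)],PU,np.array([.3427,-.2346,1.362])); print(v,e,w2s(v))
hsv=cv2.cvtColor(p['image'],cv2.COLOR_BGR2HSV)[200:232,310:345]
m=(hsv[...,1]>80)&(hsv[...,2]>120);y,x=np.nonzero(m);print(m.sum(),w2s(onz(p,[x.mean()+310,y.mean()+200],.008)))
cv2.imwrite('pics/f.png',np.hstack([cv2.resize(p['image'][150:350,220:487],(400,300)),cv2.resize(q['image'][130:330,140:407],(400,300))]))
```

```text
t 28.2 shelf xy [-445.5  146.9] z 145.6 dyaw -0.0002 Fs [ 0.16 -0.02 -0.07] Mz [-0.017 -0.036  0.011]
[ 0.34072281 -0.23583652  1.36115835] 0.16731266677379608 [-447.53956962  148.02499627]
106 [-219.82435026  -26.15670369]
```

View pics/f.png

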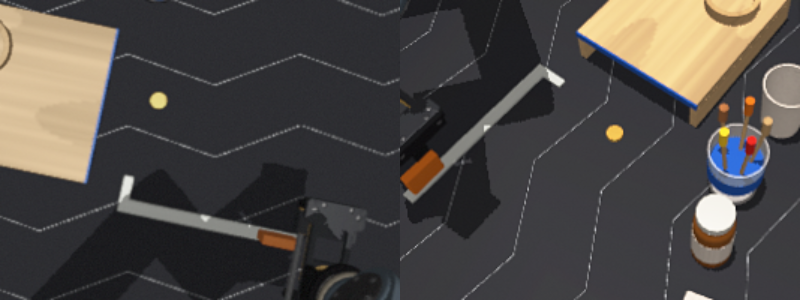

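The cap is at (158,101) in the left crop, about 72 mm clear of the shelf edge. The puller is flat at (120–297, 178–245), about 114 mm from the cap, and the gripper is clear.

```bash
python3 -c "
from rig import bot
print(bot.hand_in())"
```

```text
the job is handed in; nothing more can be done
None
```

The job is handed in. The cap lies on the open table about 72 mm in front of the shelf, and the puller lies flat about 114 mm from it, out from under the shelf. The rear pack was felt at about 7 N, against the 8 N limit, and the side pack at about 2.5 N.

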